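# Box a porcelain caddy and latch the transit box's sliding gate

## Robot

A 6-joint arm with a two-finger parallel gripper is mounted at the origin on the work surface. World frame = base frame: x ahead of the robot, y to its left, z up, the work surface at z = 0. Lengths are in m, angles in rad, forces in N, time in s.
With the tool pointing down it reaches from about 0.25 to 0.775 m from the base axis. Payload 4 kg.
Tool frame: the origin (TCP) lies between the finger pads; the fingertips stand 25 mm ahead of it and the grasp point (between the pads) lies 6 mm ahead of it (robot.tip_reach is the distance from the TCP to the fingertips, in m); z points along the fingers, y is the line along which they close (so a half turn about z gives the same grasp; the last joint's range is limited). The gripper opens to 94 mm and grips with 3 to 60 N. Pads are 16 mm wide; open, the fingers measure 119 mm over their backs; the gripper's body (75 mm by 177 mm) begins 78 mm behind the grasp point.
Start: joints at [1.009, 0.087, 1.371, -0, 1.684, -0.103], TCP at [0.244, 0.493, 0.231] pointing down, gripper open.
Joint ranges: [-3.1, 3.1], [-0.76, 2.03], [0.27, 2.55], [-1.08, 4.22], [0.17, 2.65], [-2.57, 2.57]. Speed limits (rad/s): [2.79, 2.79, 3.14, 3.14, 3.14, 3.14].

## Interface

Orientations are given as [roll, pitch, yaw] about the fixed x, y, z axes, in that order (R = Rz(yaw) Ry(pitch) Rx(roll)).
In Python, from bench import sensors, snapshot, camera_info, ticket, robot gives the robot as it stands.
- The arm moves only by the tool arm_command, never from a script. Its argument "plan" is a list of rows, each an object with "grip": the closure, from -1 (fully open) to 1 (shut); "slide": the shift along the tool's x, y, z normalised to -1 to 1, where 1 is 500 mm, a list of three; "spin": the turn about the tool's z normalised to -1 to 1, where 1 is 5 degrees. A call has 1 to 10 rows; each row shifts and turns the commanded pose from where the row before left it, along the tool's axes as they then stand; what a row does not reach is not made up. A row lasts 1/8 s, in which the tool goes at most 62.5 mm and 10.7 degrees, less where a joint would pass 70% of its speed; a pose out of reach is approached as far as the arm can. A call with a number of a shift or a turn outside -1 to 1 is refused whole. A call with a gripper value outside its range is refused whole. The fingers move at their own pace and stop on an object; the grip force is fixed at half the most. Time passes only in rows, so rows that do not move let the fingers close. It gives the time, the measured TCP pose, the force, the opening and the grip force at its end, in the units of the state.
- sensors.get_obs(): the state, without advancing time (a new reading comes with each control period).
- snapshot(name): name is "side" or "top"; returns the picture (384x512x3 uint8, red, green, blue); there is no depth.
- camera_info(name): a dict with "fx", "fy", "cx", "cy" (pixels), "position" and "rotation" of the camera in the world. Camera axes: x right, y up, looking along -z (the intrinsics and any distortion apply to the point x, -y, -z); pixel columns grow to the right and rows downward; lengths in m; the calibration is good to about 2 mm. A picture is of the moment at which its call begins. camera_info takes no time and is no camera call.
- ticket.close_job(): hands the job in; it is judged then, once.
The state is a dict: "time": time; "joint_positions": joint angles; "qvel": joint speeds; "joint_torque": joint torques, N m; "tool_pos": TCP position; "ee_rot": TCP orientation; "wrist_force": force on the tool from outside, world axes, zero at the start; "wrist_torque": the same for the moment, N m; "width": finger opening in m; "finger_force": force on a finger pad.
Only numpy, scipy, OpenCV 4.12 (cv2) and the standard library are available. Lean on these libraries where they do the work, as an engineer would, in place of code of your own. Each camera call takes 0.05 s, during which the arm holds its last target. There are 200 camera calls.

## Task

Take the oblong tea caddy out of the ware rack, stand it on the cork pad to change your grip, and set it upright into the fitted nest of the metal transit box, without dropping it. Then push the box's sliding gate shut over it, firmly but without slamming, until the spring catch drops in behind the gate's lug. Leave the other ware standing where it is.

Things in the scene. Friction and masses are not known exactly. Their poses are not given: they have to be found in the camera images.
- caddy_c (a point): Centre of the loose porcelain tea caddy: decorated upright block, 62 mm along x, 40 mm along y, 80 mm tall, about 0.3 kg, flat top. Starts in one of the rack's three slots, 62 mm side along the slot, top 90 mm above the table. Only 5 mm is free beside its broad sides there, so it can be held only by its narrow ends (62 mm apart), which are free; later take it by the broad sides.
- caddy: The same tea caddy; origin at the centre of its underside, axes as at caddy_c.
- rack: Fixed wooden ware rack, 110 mm (x) by 190 mm (y), board 10 mm thick; origin at the centre of its underside on the table. Four dividers, 90 mm long in x, 6 mm thick, up to 92 mm above the table, at y = -84, -28, 28, 84 mm, make three slots along x, 50 mm wide, open at both ends.
- pad_top (a point): Centre of the top of the fixed cork set-down pad, 120 x 120 mm, 4 mm above the table. Room around it to set the caddy down and take it again the other way.
- nest (a point): Centre of the nest floor in the fixed metal transit box, 10 mm above the table; z up, y is the way the gate shuts, x across. The nest is 50 mm in x, between two cork blocks 12 mm high, and 76 mm in y, between box walls: the caddy fits only with its 62 mm side along y (either way round). Seated, its centre is 40 mm above this point. A caddy standing on the cork blocks stops the gate.
- box_rim (a point): Centre of the transit box's open top, 96 mm above the table, axes as the nest's. The inside is 130 mm in x, 76 mm in y; walls 6 mm. Inside, 45 mm is free to each side in x of a seated caddy, for the fingers. Gate rails along y at x = +-66 mm, from y = 49 to -180 mm, top 96 mm above the table.
- gate_travel (a joint): Travel (m) of the sliding gate along +y of the nest; starts at 0 to 0.012 (open). Drags with about 5 N, stays where left. In the last 30 mm its ramped lug lifts the spring catch (some 8 N more); the catch then drops behind the lug and 3 to 4 mm later a rubber stop halts it. This place differs each time (latching at 0.095 to 0.114): push until it is felt; friction and catch together stay below about 18 N.
- gate: The same gate: steel plate 148 mm (x) by 119 mm (y) by 5 mm, top 103 mm above the table; axes as the nest's. With the gate at 0 its leading edge is at nest y = -58 mm.
- tab (a point): Middle of the push face (-y side) of the upright steel tab on the gate, 125 mm above the table; moves with the gate, axes as the nest's. The tab is 60 mm wide in x, 8 mm thick (from here towards +y), from 103 to 139 mm above the table. Free space behind it: push it towards +y with shut fingers.
- catch (a joint): Lift (m) of the spring catch: 0 down at rest, 0.007 to 0.009 while the gate's lug passes under it, 0 again once it has dropped behind the lug. A spring of 2 to 4 N holds it down. It is a steel tooth under a paddle (30 x 22 mm, 157 mm above the table), on a dark post 150 mm tall beside the box near nest x = 112, y = -75 mm. Do not handle it.
- slim_cup: Loose round covered cup, 42 mm in diameter, 78 mm tall, in another slot of the rack (origin under its foot). Leave it alone.
- short_vase: Loose small round vase, 40 mm in diameter, 56 mm tall, in another slot of the rack (origin under its foot). Leave it alone.
- cup_a: Loose covered cup on a saucer, 112 mm wide over the saucer, 107 mm tall, far beyond the boxes (origin under its foot). Leave it alone.
- cup_b: Loose covered cup, 68 mm in diameter, 95 mm tall, near the robot between transit box and pad (origin under its foot). Leave it alone.
- cup_c: Loose covered cup on a saucer, like cup_a, beside the pad (origin under its foot). Leave it alone.
- saucers: Loose stack of four saucers, 112 mm wide, 60 mm tall, beyond the transit box. Leave it alone.

How it is judged:
On the way, in this order (a step that is already met when the one before it is completed fails the run):
1. the caddy stands upright on the cork pad, let go (horizontal distance between caddy_c and pad_top below 0.06 m and z of caddy_c in the frame of pad_top between 0.034 and 0.046 m and angle between caddy_c's own z axis and vertical below 0.1 rad and contact force between the fingers and caddy below 0.05 N), for 0.2 s.
2. the caddy stands in the nest of the transit box, let go, the gate still open (x of caddy_c in the frame of nest between -0.01 and 0.01 m and y of caddy_c in the frame of nest between -0.012 and 0.012 m and z of caddy_c in the frame of nest between 0.034 and 0.045 m and angle between the x axis of caddy_c and the y axis of nest, either way round below 0.25 rad and angle between caddy_c's own z axis and vertical below 0.1 rad and contact force between the fingers and caddy below 0.05 N and value of joint gate_travel below 0.08 m), for 0.2 s.
At the end, for the whole second after the job is handed in: The caddy stands upright and at rest in the nest (centre within 10 mm across and 12 mm along, flat on the floor, long side along the gate's path within 0.25 rad), not held; the gate is shut (travel over 0.09 m) and at rest, with the catch down behind its lug (lift under 2 mm) (x of caddy_c in the frame of nest between -0.01 and 0.01 m and y of caddy_c in the frame of nest between -0.012 and 0.012 m and z of caddy_c in the frame of nest between 0.034 and 0.045 m and angle between the x axis of caddy_c and the y axis of nest, either way round below 0.25 rad and angle between caddy_c's own z axis and vertical below 0.1 rad and contact force between the fingers and caddy below 0.05 N and value of joint gate_travel above 0.09 m and value of joint catch below 0.002 m and linear speed of caddy below 0.02 m/s and velocity of joint gate_travel below 0.01 m/s); the robot touches nothing.
It fails at once if the caddy is dropped (falls unheld faster than 0.8 m/s) (linear speed of caddy above 0.8 m/s and contact force between the fingers and caddy below 0.05 N).
It fails at once if the caddy is tipped over (angle between caddy_c's own z axis and vertical above 0.8 rad).
It fails at once if the gate is slammed: pushed with more than 60 N (contact force between any of the fingers, the arm and gate above 60 N).
It fails at once if other ware is knocked over or shifted by more than 40 mm (distance of any of slim_cup, short_vase, cup_a, cup_b, cup_c, saucers from where it was at the start of the episode above 0.04 m or angle between any of slim_cup, short_vase, cup_a, cup_b, cup_c, saucers's own z axis and vertical above 0.5 rad).
It also fails if it takes over 69 s, if anything falls off the work surface, if the arm or the gripper's body presses on something with over 40 N, if the wrist force passes 120 N, or if a joint passes its speed limit or range.

## Working session

There is one attempt and no reset: what is moved stays moved. The work goes in short steps, Python scripts to look and compute and a tool call to move; the robot and the scene stay as the last step left them, time stands still between calls to the robot, and variables do not carry over. Pictures are saved under pics/ and viewed, at most 11 in all, crops included, and the job is handed in when it is done.

Besides the shell and the picture viewer there is one more tool, called after "Call:" by a JSON object that holds its "fn" and its "kwargs". arm_command: Moves the arm, as the interface text tells. Scaled input: -1 to 1 covers 500 mm each way for a shift and 5 degrees each way for a turn. Its arguments: {"type":"object","properties":{"plan":{"type":"array","items":{"type":"object","properties":{"grip":{"type":"number"},"slide":{"type":"array","items":{"type":"number"}},"spin":{"type":"number"}}}}},"required":["plan"]}

```bash
ls; mkdir -p pics; python3 - <<'E'
from bench import sensors, snapshot, camera_info, robot
import cv2
for n in("side","top"):
    im=snapshot(n); cv2.imwrite(f"pics/{n}0.png",im[:,:,::-1]); 
    print(n,camera_info(n))
o=sensors.get_obs(); print(o, robot.tip_reach)
E
```

```text
pics
side {'fx': 417.06033329834753, 'fy': 417.06033329834753, 'cx': 257.6887379080288, 'cy': 187.35406843784386, 'position': array([ 0.32487651, -0.76646153,  0.86666882]), 'rotation': array([ 0.81872377, -0.00204926, -0.32860469])}
top {'fx': 490.5027265443684, 'fy': 490.5027265443684, 'cx': 264.06401920058613, 'cy': 185.64582686001276, 'position': array([0.39532108, 0.05036729, 1.26399702]), 'rotation': array([ 0.17659129, -0.02642381, -1.59667727])}
{'time': 0.1, 'joint_positions': array([ 1.00891792e+00,  8.79148655e-02,  1.37209387e+00,  3.70738191e-05,
        1.68357960e+00, -1.03075110e-01]), 'qvel': array([ 1.17880229e-03, -1.99403455e-03, -3.77426407e-03, -1.32074633e-03,
        6.55980118e-05, -1.53967018e-03]), 'joint_torque': array([ 1.85501929e-03, -3.41254485e+01, -3.03300691e+01,  7.20363040e-02,
        3.05005792e-02, -9.20034063e-05]), 'tool_pos': array([0.24333017, 0.49276094, 0.22940739]), 'ee_rot': array([-3.13961135e+00, -2.41992261e-04,  2.68279326e+00]), 'wrist_force': array([ 0.91750609, -0.79145827,  1.18495124]), 'wrist_torque': array([-0.00389692,  0.0372302 ,  0.0152907 ]), 'finger_force': 0.0, 'width': 0.09409494047831204} 0.025
```

View pics/top0.png

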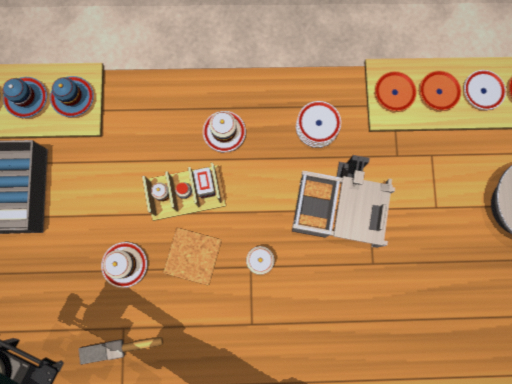

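View pics/side0.png

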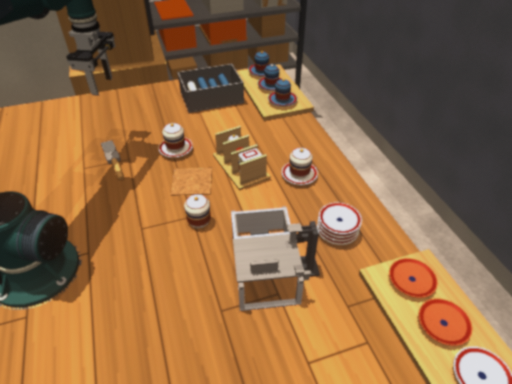

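The top view shows the rack at about (185,190) with the red-and-white caddy at (204,182), the pad at (193,256), and the box with nest at (317,203) and gate and tab at (376,217). Cup_b is at (260,260). In the side view the rack is at (242,157), the pad at (192,181) and the box at (266,245). I'll enlarge both.

```bash
cat > h.py <<'E'
import numpy as np, cv2
from scipy.spatial.transform import Rotation as R
from bench import camera_info
def cam(n):
    c=camera_info(n); return c, R.from_euler('xyz',c['rotation']).as_matrix()
def ray(n,u,v):
    c,M=cam(n); d=M@np.array([(u-c['cx'])/c['fx'],-(v-c['cy'])/c['fy'],-1]); return c['position'],d
def onz(n,u,v,z):
    p,d=ray(n,u,v); return p+d*(z-p[2])/d[2]
def proj(n,P):
    c,M=cam(n); q=M.T@(np.asarray(P)-c['position']); return np.array([c['cx']+c['fx']*q[0]/-q[2], c['cy']-c['fy']*q[1]/-q[2]])
def tri(a,b):
    p,d=ray('top',*a); q,e=ray('side',*b); t,s=np.linalg.lstsq(np.c_[d,-e],q-p,rcond=None)[0]
    return (p+t*d+q+s*e)/2, np.linalg.norm(p+t*d-q-s*e)
E
python3 - <<'E'
import cv2
t=cv2.imread('pics/top0.png'); s=cv2.imread('pics/side0.png')
cv2.imwrite('pics/t1.png',cv2.resize(t[150:290,135:400],None,fx=3,fy=3,interpolation=cv2.INTER_CUBIC)[:,:795])
cv2.imwrite('pics/s1.png',cv2.resize(s[120:315,165:330],None,fx=3,fy=3,interpolation=cv2.INTER_CUBIC))
E
```

```text
(no output)
```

View pics/t1.png

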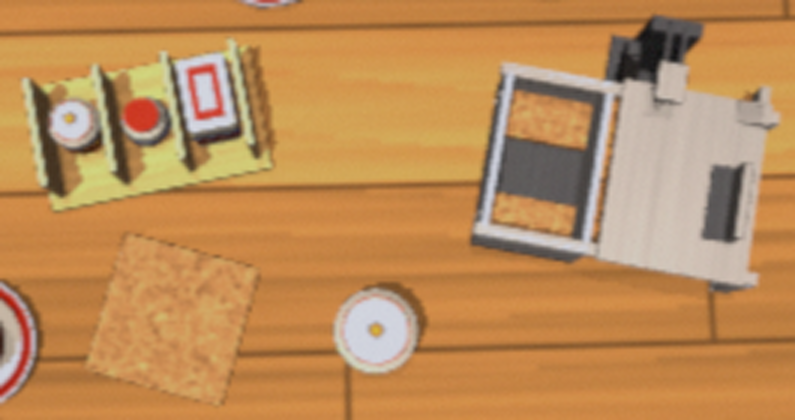

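View pics/s1.png

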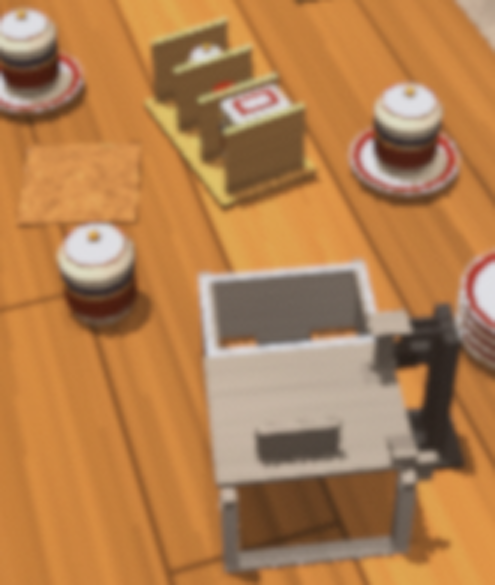

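The top crop shows the caddy top corners at about (177,62), (225,54), (237,126) and (188,136). Pad corners are (127,234), (260,267), (221,405) and (87,367), and the cork blocks lie either side of the nest centre at (542,170). The side crop shows the caddy top at (256,101), the pad corners, the box rim from (200,270) to (365,263), and the tab face from (258,428) to (340,453). Next I'll triangulate these.

```bash
cat >> h.py <<'E'
T=lambda x,y:((x+.5)/3-.5+135,(y+.5)/3-.5+150)
S=lambda x,y:((x+.5)/3-.5+165,(y+.5)/3-.5+120)
E
python3 - <<'E'
from h import *
np.set_printoptions(precision=4,suppress=True)
t=cv2.imread('pics/top0.png'); s=cv2.imread('pics/side0.png')
def red(im,x0,x1,y0,y1):
    h=cv2.cvtColor(im,cv2.COLOR_BGR2HSV); m=((h[...,0]<6)|(h[...,0]>170))&(h[...,1]>130)&(h[...,2]>100)
    ys,xs=np.nonzero(m[y0:y1,x0:x1]); r=cv2.minAreaRect(np.c_[xs,ys].astype(np.float32)); return (r[0][0]+x0,r[0][1]+y0),len(xs),r
a=red(t,192,217,165,200); b=red(s,238,262,145,162); print(a,b)
print('caddy top c',tri(a[0],b[0]))
cc=[onz('top',*T(*p),.09) for p in [(177,62),(225,54),(237,126),(188,136)]]
print('caddy corners',np.array(cc),np.mean(cc,0))
def yaw(a,b): d=b-a; return np.degrees(np.arctan2(d[1],d[0])), np.hypot(d[0],d[1])
print('yaws',yaw(cc[3],cc[0]),yaw(cc[2],cc[1]),yaw(cc[0],cc[1]))
pt=[(127,234),(260,267),(221,405),(87,367)]; ps=[(30,145),(141,143),(137,222),(20,223)]
P=[onz('top',*T(*p),.004) for p in pt]; print('pad',np.array(P),np.mean(P,0)); 
Q=[onz('side',*S(*p),.004) for p in ps]; print('pad side',np.array(Q),np.mean(Q,0))
print(yaw(P[3],P[0]),yaw(P[2],P[1]))
rk=[onz('top',*T(*p),.01) for p in [(53,210),(272,167)]];print('rack -x edge',np.array(rk),yaw(rk[1],rk[0]))
for nm,pts in dict(d1=[(25,80),(57,195)],d2=[(96,67),(124,182)],d3=[(168,58),(186,168)],d4=[(234,42),(260,155)]).items():
    w=[onz('top',*T(*p),.092) for p in pts]; print(nm,np.array(w),yaw(w[1],w[0]))
bl=[onz('top',*T(*p),.022) for p in [(513,92),(594,100),(586,146),(507,138),(498,192),(577,205),(571,234),(492,222)]]
print('blocks',np.array(bl)); print('nest',np.mean([bl[i] for i in(2,3,4,5)],0)); print(yaw(bl[7],bl[0]),yaw(bl[6],bl[1]),yaw(bl[2],bl[3]),yaw(bl[5],bl[4]))
rim=[onz('top',*T(*p),.096) for p in [(503,66),(474,238),(598,250)]]; print('rim',np.array(rim),yaw(rim[1],rim[0]))
print('rimTL tri',tri(T(503,66),S(363,263)),'rimBL',tri(T(474,238),S(201,270)))
tb=[onz('top',*T(*p),.139) for p in [(752,163),(741,241)]]; print('tab',np.array(tb),yaw(tb[1],tb[0]))
print('tab tri',tri(T(752,163),S(340,420)),tri(T(741,241),S(256,430)))
g=[onz('top',*T(*p),.103) for p in [(617,82),(598,258),(752,283),(765,115)]];print('gate',np.array(g),np.mean(g,0),yaw(g[1],g[0]),yaw(g[1],g[2]))
print('cup_b',onz('top',*T(376,330),.095))
E
```

```text
((202.96153926849365, 180.30769157409668), 59, ((10.961539268493652, 15.30769157409668), (16.669872283935547, 8.825225830078125), 78.69007110595703)) ((238.0, 145.0), 0, ((0.0, 0.0), (0.0, 0.0), 0.0))
caddy top c (array([0.5968, 0.1592, 0.137 ]), np.float64(0.028746819028627708))
caddy corners [[0.6455 0.1845 0.09  ]
 [0.6514 0.1456 0.09  ]
 [0.5918 0.1363 0.09  ]
 [0.5845 0.1757 0.09  ]] [0.6183 0.1605 0.09  ]
yaws (np.float64(8.181685262742056), np.float64(0.06166953366137994)) (np.float64(8.842709420304075), np.float64(0.060304157258757735)) (np.float64(-81.43685583314557), np.float64(0.03935217939694681))
pad [[0.5148 0.2369 0.004 ]
 [0.4841 0.124  0.004 ]
 [0.3697 0.1578 0.004 ]
 [0.4039 0.2697 0.004 ]] [0.4431 0.1971 0.004 ]
pad side [[0.4029 0.2759 0.004 ]
 [0.5153 0.2414 0.004 ]
 [0.4817 0.125  0.004 ]
 [0.3714 0.1608 0.004 ]] [0.4428 0.2008 0.004 ]
(np.float64(-16.489865553414266), np.float64(0.11567648112335581)) (np.float64(-16.465523547992895), np.float64(0.11927248023005119))
rack -x edge [[0.5362 0.2988 0.01  ]
 [0.5689 0.1125 0.01  ]] (np.float64(99.96762997614374), np
[... 1208 characters left out ...]
0.0946]), np.float64(0.0008329751918124764)) rimBL (array([ 0.4983, -0.0512,  0.1028]), np.float64(0.004769980324402331))
tab [[ 0.5459 -0.2661  0.139 ]
 [ 0.4856 -0.2534  0.139 ]] (np.float64(-11.927899386910852), np.float64(0.06161975185412107))
tab tri (array([ 0.5444, -0.2644,  0.1444]), np.float64(0.0016176223106408572)) (array([ 0.4849, -0.2523,  0.1427]), np.float64(0.0008201508608082363))
gate [[ 0.6191 -0.171   0.103 ]
 [ 0.4778 -0.1484  0.103 ]
 [ 0.4552 -0.2696  0.103 ]
 [ 0.5895 -0.2895  0.103 ]] [ 0.5354 -0.2196  0.103 ] (np.float64(-9.102177807229078), np.float64(0.1431107150937435)) (np.float64(-100.57104235240867), np.float64(0.12324375197744056))
cup_b [0.4261 0.0283 0.095 ]
```

```bash
cat >> h.py <<'E'
def rel(x,y,z,yawdeg=None):
    "total shift in present tool axes (units of 500 mm) and spin (units of 5 deg)"
    from bench import sensors
    o=sensors.get_obs(); M=R.from_euler('xyz',o['ee_rot']).as_matrix()
    d=M.T@(np.array([x,y,z])-o['tool_pos'])/.5
    print('tool_pos',o['tool_pos'].round(4),'rpy',np.degrees(o['ee_rot']).round(2),'slide',d.round(4),
      'spin',None if yawdeg is None else round((np.degrees(o['ee_rot'][2])-yawdeg)/5,3),'F',o['wrist_force'].round(1),'w',round(o['width'],4),o['finger_force'].round(1),'q6',o['joint_positions'][[0,5]].round(2),'t',o['time'])
E
python3 - <<'E'
from h import *
s=cv2.imread('pics/side0.png'); h=cv2.cvtColor(s,cv2.COLOR_BGR2HSV)
m=((h[...,0]<9)|(h[...,0]>165))&(h[...,1]>110)&(h[...,2]>60); ys,xs=np.nonzero(m[146:162,240:262]); print(len(xs),xs.min()+240,xs.max()+240,ys.min()+146,ys.max()+146)
print(tri(T(205,91),S(255,101)), tri(T(126.5+16,112),S(222,87)))
E
```

```text
7 240 256 147 156
(array([0.6190185 , 0.16162939, 0.09473814]), np.float64(0.0023045017254819436)) (array([0.60316378, 0.21436122, 0.0781534 ]), np.float64(0.007648934868713877))
```

Call:
{"fn": "arm_command", "kwargs": {"plan": [{"grip":-1,"slide":[0,0,0],"spin":1},{"grip":-1,"slide":[0,0,0],"spin":1},{"grip":-1,"slide":[0,0,0],"spin":1},{"grip":-1,"slide":[0,0,0],"spin":1},{"grip":-1,"slide":[0,0,0],"spin":1},{"grip":-1,"slide":[0,0,0],"spin":1},{"grip":-1,"slide":[0,0,0],"spin":1},{"grip":-1,"slide":[0,0,0],"spin":1},{"grip":-1,"slide":[0,0,0],"spin":1},{"grip":-1,"slide":[0,0,0],"spin":0.84}]}}

```text
time: 1.35
tool_pos: [0.2434, 0.4928, 0.2298]
ee_rot: [-3.141, 0.001, 1.822]
wrist_force: [-0.2, 0.7, -0.2]
width: 0.0944
finger_force: 0.0
```

```bash
python3 -c "
from h import *
rel(.618,.160,.20,99.5)"
```

```text
Traceback (most recent call last):
  File "h.py", line 23, in rel
    'spin',None if yawdeg is None else round((np.degrees(o['ee_rot'][2])-yawdeg)/5,3),'F',o['wrist_force'].round(1),'w',round(o['width'],4),o['finger_force'].round(1),'q6',o['joint_positions'][[0,5]].round(2),'t',o['time'])
                                                                                                                                            ^^^^^^^^^^^^^^^^^^^^^^^
AttributeError: 'float' object has no attribute 'round'
```

```bash
sed -i "s/o\['finger_force'\].round(1)/round(o['finger_force'],1)/" h.py; python3 -c "
from h import *
rel(.618,.160,.20,99.5)"
```

```text
tool_pos [0.2434 0.4928 0.2298] rpy [-1.7995e+02  6.0000e-02  1.0437e+02] slide [-0.8307  0.5605  0.0598] spin 0.974 F [-0.2  0.7 -0.2] w 0.0944 0.0 q6 [1.01 0.76] t 1.35
```

Call:
{"fn": "arm_command", "kwargs": {"plan": [{"grip":-1,"slide":[-0.083,0.056,0.006],"spin":0},{"grip":-1,"slide":[-0.083,0.056,0.006],"spin":0},{"grip":-1,"slide":[-0.083,0.056,0.006],"spin":0},{"grip":-1,"slide":[-0.083,0.056,0.006],"spin":0},{"grip":-1,"slide":[-0.083,0.056,0.006],"spin":0},{"grip":-1,"slide":[-0.083,0.056,0.006],"spin":0},{"grip":-1,"slide":[-0.083,0.056,0.006],"spin":0},{"grip":-1,"slide":[-0.083,0.056,0.006],"spin":0},{"grip":-1,"slide":[-0.083,0.056,0.006],"spin":0},{"grip":-1,"slide":[-0.083,0.056,0.006],"spin":0}]}}

```text
time: 2.6
tool_pos: [0.6195, 0.1603, 0.1997]
ee_rot: [-3.141, -0.0, 1.824]
wrist_force: [0.6, 0.5, 0.5]
width: 0.0939
finger_force: 0.0
```

Call:
{"fn": "arm_command", "kwargs": {"plan": [{"grip":-1,"slide":[0,0,0],"spin":0.97},{"grip":-1,"slide":[0,0,0],"spin":0},{"grip":-1,"slide":[0,0,0],"spin":0}]}}

```text
time: 2.98
tool_pos: [0.6182, 0.162, 0.2003]
ee_rot: [-3.141, -0.0, 1.741]
wrist_force: [0.2, -0.9, 0.1]
width: 0.0941
finger_force: 0.0
```

```bash
python3 -c "
from h import *
rel(.6183,.1605,.066,99.5)
from bench import snapshot
s=snapshot('side'); t=snapshot('top')
print(proj('top',[.618,.16,.09]),proj('side',[.618,.16,.09]))
cv2.imwrite('pics/g1.png',np.hstack([cv2.resize(t[140:220,150:260],(550,400))[:, :, ::-1][:, :400],cv2.resize(s[90:200,180:290],(400,400))[:,:,::-1]]))
"
```

```text
tool_pos [0.6182 0.162  0.2003] rpy [-1.7997e+02 -1.0000e-02  9.9770e+01] slide [-0.0029 -0.0003  0.2685] spin 0.054 F [ 0.2 -0.9  0.1] w 0.0941 0.0 q6 [ 0.17 -0.  ] t 2.975
[203.79392147 181.23269139] [249.90514129 154.88832702]
```

View pics/g1.png

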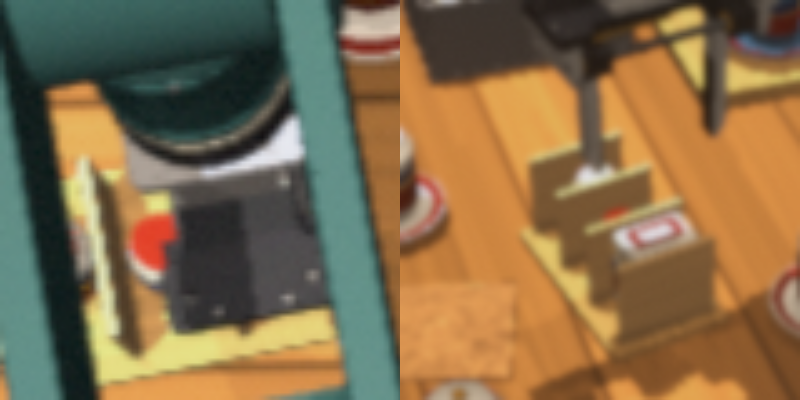

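The side crop shows the caddy top at full-image (250,154.6), against a prediction of (249.9,154.9). The gripper is squarely above it, so I'll descend.

Call:
{"fn": "arm_command", "kwargs": {"plan": [{"grip":-1,"slide":[-0.003,0,0.04],"spin":0},{"grip":-1,"slide":[0,0,0.04],"spin":0},{"grip":-1,"slide":[0,0,0.04],"spin":0},{"grip":-1,"slide":[0,0,0.03],"spin":0},{"grip":-1,"slide":[0,0,0.03],"spin":0},{"grip":-1,"slide":[0,0,0.03],"spin":0},{"grip":-1,"slide":[0,0,0.03],"spin":0},{"grip":-1,"slide":[0,0,0.03],"spin":0},{"grip":-1,"slide":[0,0,0],"spin":0}]}}

```text
time: 4.2
tool_pos: [0.6178, 0.1599, 0.0634]
ee_rot: [-3.138, -0.0, 1.739]
wrist_force: [0.2, -1.0, -0.3]
width: 0.094
finger_force: 0.0
```

Call:
{"fn": "arm_command", "kwargs": {"plan": [{"grip":1,"slide":[0,0,0],"spin":0},{"grip":1,"slide":[0,0,0],"spin":0},{"grip":1,"slide":[0,0,0],"spin":0},{"grip":1,"slide":[0,0,0],"spin":0},{"grip":1,"slide":[0,0,0],"spin":0}]}}

```text
time: 4.82
tool_pos: [0.6195, 0.1601, 0.0662]
ee_rot: [3.14, 0.0, 1.739]
wrist_force: [-0.4, -0.7, 2.1]
width: 0.0617
finger_force: 30.0
```

Call:
{"fn": "arm_command", "kwargs": {"plan": [{"grip":1,"slide":[0,0,-0.01],"spin":0},{"grip":1,"slide":[0,0,-0.02],"spin":0},{"grip":1,"slide":[0,0,-0.03],"spin":0},{"grip":1,"slide":[0,0,-0.03],"spin":0},{"grip":1,"slide":[0,0,-0.03],"spin":0},{"grip":1,"slide":[0,0,-0.03],"spin":0},{"grip":1,"slide":[0,0,-0.03],"spin":0},{"grip":1,"slide":[0,0,-0.03],"spin":0},{"grip":1,"slide":[0,0,-0.02],"spin":0},{"grip":1,"slide":[0,0,-0.01],"spin":0}]}}

```text
time: 6.08
tool_pos: [0.6191, 0.1601, 0.1864]
ee_rot: [3.141, -0.0, 1.739]
wrist_force: [0.9, -0.1, -2.4]
width: 0.0621
finger_force: 30.0
```

Call:
{"fn": "arm_command", "kwargs": {"plan": [{"grip":1,"slide":[0.007,-0.02,0],"spin":0},{"grip":1,"slide":[0.017,-0.04,0],"spin":0},{"grip":1,"slide":[0.017,-0.042,0],"spin":0},{"grip":1,"slide":[0.017,-0.042,0],"spin":0},{"grip":1,"slide":[0.017,-0.042,0],"spin":0},{"grip":1,"slide":[0.017,-0.042,0],"spin":0},{"grip":1,"slide":[0.017,-0.042,0],"spin":0},{"grip":1,"slide":[0.017,-0.04,0],"spin":0},{"grip":1,"slide":[0.01,-0.025,0],"spin":0},{"grip":1,"slide":[0,0,0],"spin":0}]}}

```text
time: 7.32
tool_pos: [0.4415, 0.1991, 0.1853]
ee_rot: [3.142, 0.0, 1.74]
wrist_force: [0.9, 0.6, -3.3]
width: 0.0619
finger_force: 30.0
```

```bash
python3 -c "
from h import *
rel(.443,.199,.061,9.7)
from bench import snapshot
s=snapshot('side'); cv2.imwrite('pics/g2.png',s[80:280,90:330,::-1])
"
```

```text
tool_pos [0.4415 0.1991 0.1853] rpy [180.     0.    99.71] slide [-0.0007  0.0029  0.2487] spin 18.003 F [ 0.9  0.6 -3.3] w 0.0619 30.0 q6 [0.31 0.14] t 7.325
```

View pics/g2.png

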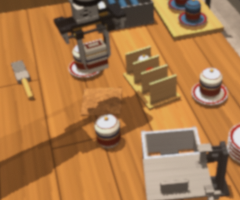

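The picture shows the caddy held upright above the pad, at about (95,48) in the crop, with the other ware unmoved. I'll lower it until contact is felt.

Call:
{"fn": "arm_command", "kwargs": {"plan": [{"grip":1,"slide":[0,0.003,0.02],"spin":0},{"grip":1,"slide":[0,0,0.03],"spin":0},{"grip":1,"slide":[0,0,0.04],"spin":0},{"grip":1,"slide":[0,0,0.04],"spin":0},{"grip":1,"slide":[0,0,0.04],"spin":0},{"grip":1,"slide":[0,0,0.03],"spin":0},{"grip":1,"slide":[0,0,0.02],"spin":0},{"grip":1,"slide":[0,0,0.015],"spin":0},{"grip":1,"slide":[0,0,0],"spin":0}]}}

```text
time: 8.5
tool_pos: [0.4437, 0.1992, 0.0676]
ee_rot: [-3.141, 0.0, 1.739]
wrist_force: [-1.1, 0.6, -3.1]
width: 0.0615
finger_force: 30.0
```

Call:
{"fn": "arm_command", "kwargs": {"plan": [{"grip":1,"slide":[0,0,0.005],"spin":0},{"grip":1,"slide":[0,0,0],"spin":0}]}}

```text
time: 8.75
tool_pos: [0.4441, 0.1993, 0.0659]
ee_rot: [3.141, -0.0, 1.739]
wrist_force: [-0.2, -0.1, -2.1]
width: 0.062
finger_force: 30.0
```

Call:
{"fn": "arm_command", "kwargs": {"plan": [{"grip":1,"slide":[0,0,0.004],"spin":0},{"grip":1,"slide":[0,0,0],"spin":0}]}}

```text
time: 9.0
tool_pos: [0.4438, 0.1992, 0.0635]
ee_rot: [3.142, -0.0, 1.739]
wrist_force: [0.1, 0.1, -2.0]
width: 0.0618
finger_force: 30.0
```

Call:
{"fn": "arm_command", "kwargs": {"plan": [{"grip":1,"slide":[0,0,0.003],"spin":0},{"grip":1,"slide":[0,0,0.003],"spin":0},{"grip":1,"slide":[0,0,0],"spin":0}]}}

```text
time: 9.38
tool_pos: [0.4437, 0.1992, 0.0602]
ee_rot: [-3.141, 0.0, 1.739]
wrist_force: [-0.6, -0.8, -2.9]
width: 0.0618
finger_force: 30.0
```

Call:
{"fn": "arm_command", "kwargs": {"plan": [{"grip":1,"slide":[0,0,0.002],"spin":0},{"grip":1,"slide":[0,0,0],"spin":0}]}}

```text
time: 9.62
tool_pos: [0.4439, 0.1993, 0.0601]
ee_rot: [3.141, -0.0, 1.739]
wrist_force: [-1.6, -0.6, 3.0]
width: 0.0621
finger_force: 30.0
```

Contact felt, so I'll let go and rise.

Call:
{"fn": "arm_command", "kwargs": {"plan": [{"grip":-1,"slide":[0,0,0],"spin":0},{"grip":-1,"slide":[0,0,0],"spin":0},{"grip":-1,"slide":[0,0,0],"spin":0},{"grip":-1,"slide":[0,0,0],"spin":0},{"grip":-1,"slide":[0,0,-0.03],"spin":0},{"grip":-1,"slide":[0,0,-0.05],"spin":0},{"grip":-1,"slide":[0,0,-0.06],"spin":0},{"grip":-1,"slide":[0,0,-0.06],"spin":0},{"grip":-1,"slide":[0,0,0],"spin":1},{"grip":-1,"slide":[0,0,0],"spin":1}]}}

```text
time: 10.88
tool_pos: [0.4445, 0.1995, 0.1615]
ee_rot: [3.139, -0.001, 1.562]
wrist_force: [-0.4, 0.5, 0.1]
width: 0.0937
finger_force: 0.0
```

Call:
{"fn": "arm_command", "kwargs": {"plan": [{"grip":-1,"slide":[0,0,0],"spin":1},{"grip":-1,"slide":[0,0,0],"spin":1},{"grip":-1,"slide":[0,0,0],"spin":1},{"grip":-1,"slide":[0,0,0],"spin":1},{"grip":-1,"slide":[0,0,0],"spin":1},{"grip":-1,"slide":[0,0,0],"spin":1},{"grip":-1,"slide":[0,0,0],"spin":1},{"grip":-1,"slide":[0,0,0],"spin":1}]}}

```text
time: 11.88
tool_pos: [0.4441, 0.1993, 0.1608]
ee_rot: [3.141, -0.001, 0.864]
wrist_force: [-0.9, -0.5, -0.9]
width: 0.0937
finger_force: 0.0
```

Call:
{"fn": "arm_command", "kwargs": {"plan": [{"grip":-1,"slide":[0,0,0],"spin":1},{"grip":-1,"slide":[0,0,0],"spin":1},{"grip":-1,"slide":[0,0,0],"spin":1},{"grip":-1,"slide":[0,0,0],"spin":1},{"grip":-1,"slide":[0,0,0],"spin":1},{"grip":-1,"slide":[0,0,0],"spin":1},{"grip":-1,"slide":[0,0,0],"spin":1},{"grip":-1,"slide":[0,0,0],"spin":1},{"grip":-1,"slide":[0,0,0],"spin":0}]}}

```text
time: 13.0
tool_pos: [0.4441, 0.1993, 0.1606]
ee_rot: [-3.141, -0.001, 0.17]
wrist_force: [0.8, 0.3, 0.1]
width: 0.094
finger_force: 0.0
```

```bash
python3 -c "
from h import *
rel(.444,.1993,.062,9.65)
from bench import snapshot
s=snapshot('side');t=snapshot('top')
print(proj('top',[.444,.199,.084]),proj('side',[.444,.199,.084]))
cv2.imwrite('pics/g3.png',np.hstack([cv2.resize(t[210:310,140:240],(400,400))[:,:,::-1],cv2.resize(s[130:230,150:250],(400,400))[:,:,::-1]]))
"
```

```text
tool_pos [0.4441 0.1993 0.1606] rpy [-1.7998e+02 -9.0000e-02  9.7200e+00] slide [-6.000e-04  1.000e-04  1.971e-01] spin 0.015 F [0.8 0.3 0.1] w 0.094 0.0 q6 [0.31 1.71] t 13.0
[187.88530119 254.01245698] [189.71742413 160.47257672]
```

View pics/g3.png

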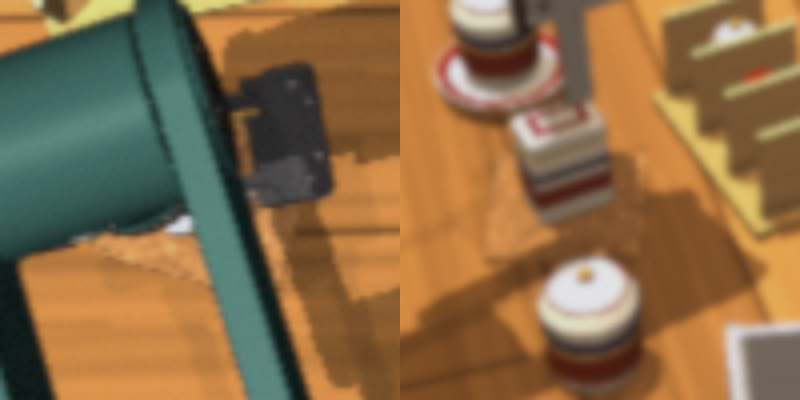

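The caddy stands upright on the pad with its top centred near full-image (190,161), as predicted. Next I'll grip it by the broad sides.

Call:
{"fn": "arm_command", "kwargs": {"plan": [{"grip":-1,"slide":[0,0,0.03],"spin":0},{"grip":-1,"slide":[0,0,0.04],"spin":0},{"grip":-1,"slide":[0,0,0.04],"spin":0},{"grip":-1,"slide":[0,0,0.04],"spin":0},{"grip":-1,"slide":[0,0,0.03],"spin":0},{"grip":-1,"slide":[0,0,0.017],"spin":0},{"grip":-1,"slide":[0,0,0],"spin":0}]}}

```text
time: 13.98
tool_pos: [0.4435, 0.1991, 0.0603]
ee_rot: [3.141, 0.001, 0.169]
wrist_force: [0.3, 0.6, 0.2]
width: 0.0935
finger_force: 0.0
```

Call:
{"fn": "arm_command", "kwargs": {"plan": [{"grip":1,"slide":[0,0,0],"spin":0},{"grip":1,"slide":[0,0,0],"spin":0},{"grip":1,"slide":[0,0,0],"spin":0},{"grip":1,"slide":[0,0,0],"spin":0},{"grip":1,"slide":[0,0,0],"spin":0},{"grip":1,"slide":[0,0,0],"spin":0}]}}

```text
time: 14.72
tool_pos: [0.4439, 0.1997, 0.0611]
ee_rot: [-3.141, -0.001, 0.169]
wrist_force: [0.3, 1.6, -1.2]
width: 0.0399
finger_force: 30.0
```

Call:
{"fn": "arm_command", "kwargs": {"plan": [{"grip":1,"slide":[0,0,-0.01],"spin":0},{"grip":1,"slide":[0,0,-0.02],"spin":0},{"grip":1,"slide":[0,0,-0.04],"spin":0},{"grip":1,"slide":[0,0,-0.04],"spin":0},{"grip":1,"slide":[0,0,-0.04],"spin":0},{"grip":1,"slide":[0,0,-0.04],"spin":0},{"grip":1,"slide":[0,0,-0.04],"spin":0},{"grip":1,"slide":[0,0,-0.03],"spin":0},{"grip":1,"slide":[0,0,-0.02],"spin":0}]}}

```text
time: 15.85
tool_pos: [0.444, 0.1992, 0.202]
ee_rot: [-3.142, -0.001, 0.169]
wrist_force: [-0.4, 0.2, -2.3]
width: 0.0398
finger_force: 30.0
```

```bash
python3 - <<'E'
from h import *
c0=np.array([.559,-.112]); th=np.radians(-11.7); ex=np.array([np.cos(th),np.sin(th)]); ey=np.array([-ex[1],ex[0]])
out=[]
for n in('top','side'):
    im=cv2.imread(f'pics/{n}0.png')
    X=np.arange(-90,91)/1000; Y=np.arange(-70,71)/1000   # nest-frame mm
    uv=np.array([[proj(n,[*(c0+x*ex+y*ey),.096]) for x in X] for y in Y[::-1]],np.float32)
    r=cv2.remap(im,uv[...,0],uv[...,1],cv2.INTER_CUBIC)
    out.append(cv2.resize(r,None,fx=2.2,fy=2.2))
    g=cv2.cvtColor(r,cv2.COLOR_BGR2HSV); sat=g[...,1].astype(float); val=g[...,2].astype(float)
    cv2.imwrite(f'/tmp/r_{n}.png',r)
    py=slice(90-45,90+46); px=slice(70-45,70+20)
    print(n,'val along y (70..-70 step2)'); print(list(zip(range(70,10,-2),val[0:60:2,py].mean(1).astype(int),sat[0:60:2,py].mean(1).astype(int))))
    print(list(zip(range(-24,-70,-2),val[94:140:2,py].mean(1).astype(int))))
    print('along x -'); print(list(zip(range(-90,-50,2),val[px,0:40:2].mean(0).astype(int),sat[px,0:40:2].mean(0).astype(int))))
    print('along x +'); print(list(zip(range(50,90,2),val[px,140:180:2].mean(0).astype(int),sat[px,140:180:2].mean(0).astype(int))))
cv2.imwrite('pics/r.png',np.hstack(out))
E
```

```text
Traceback (most recent call last):
  File "h.py", line 11, in proj
    c,M=cam(n); q=M.T@(np.asarray(P)-c['position']); return np.array([c['cx']+c['fx']*q[0]/-q[2], c['cy']-c['fy']*q[1]/-q[2]])
        ~~~^^^
  File "h.py", line 5, in cam
    c=camera_info(n); return c, R.from_euler('xyz',c['rotation']).as_matrix()
ValueError: time passes only in moves, steps and waits
```

Too many camera_info calls, so I'll cache the calibration.

```bash
sed -i 's/^def cam(n):/import functools\n@functools.cache\ndef cam(n):/' h.py; python3 - <<'E'
from h import *
c0=np.array([.559,-.112]); th=np.radians(-11.7); ex=np.array([np.cos(th),np.sin(th)]); ey=np.array([-ex[1],ex[0]])
out=[]
for n in('top','side'):
    im=cv2.imread(f'pics/{n}0.png')
    X=np.arange(-90,91)/1000; Y=np.arange(-70,71)/1000
    uv=np.array([[proj(n,[*(c0+x*ex+y*ey),.096]) for x in X] for y in Y[::-1]],np.float32)
    r=cv2.remap(im,uv[...,0],uv[...,1],cv2.INTER_CUBIC)
    out.append(cv2.resize(r,None,fx=2.2,fy=2.2))
    g=cv2.cvtColor(r,cv2.COLOR_BGR2HSV); sat=g[...,1].astype(float); val=g[...,2].astype(float)
    py=slice(45,136); px=slice(25,90)
    p=lambda a,b:print([tuple(map(int,q)) for q in zip(a,*b)])
    print(n,'y+');p(range(60,20,-2),(val[10:50:2,py].mean(1),sat[10:50:2,py].mean(1)))
    print('y-');p(range(-24,-66,-2),(val[94:136:2,py].mean(1),))
    print('x-');p(range(-90,-50,2),(val[px,0:40:2].mean(0),sat[px,0:40:2].mean(0)))
    print('x+');p(range(50,90,2),(val[px,140:180:2].mean(0),sat[px,140:180:2].mean(0)))
cv2.imwrite('pics/r.png',np.hstack(out))
E
```

```text
top y+
[(60, 206, 157), (58, 206, 157), (56, 206, 157), (54, 206, 157), (52, 198, 156), (50, 167, 146), (48, 114, 102), (46, 91, 21), (44, 136, 10), (42, 193, 14), (40, 213, 14), (38, 185, 12), (36, 143, 41), (34, 129, 75), (32, 142, 83), (30, 149, 82), (28, 148, 81), (26, 147, 80), (24, 148, 81), (22, 149, 80)]
y-
[(-24, 145), (-26, 142), (-28, 130), (-30, 103), (-32, 79), (-34, 73), (-36, 86), (-38, 135), (-40, 192), (-42, 213), (-44, 205), (-46, 194), (-48, 168), (-50, 146), (-52, 162), (-54, 195), (-56, 207), (-58, 205), (-60, 204), (-62, 205), (-64, 206)]
x-
[(-90, 199, 168), (-88, 200, 167), (-86, 195, 167), (-84, 185, 167), (-82, 176, 167), (-80, 148, 154), (-78, 99, 90), (-76, 84, 25), (-74, 86, 22), (-72, 101, 22), (-70, 145, 18), (-68, 196, 11), (-66, 211, 7), (-64, 209, 12), (-62, 204, 28), (-60, 182, 55), (-58, 159, 107), (-56, 174, 127), (-54, 199, 126), (-52, 204, 124)]
x+
[(50, 164, 115), (52, 122, 69), (54, 100, 24), (56, 97, 19), (58, 95, 21), (60, 104, 27), (62, 144, 29), (64, 191, 28), (66, 205, 25), (68, 205, 20), (70, 206, 22), (72, 208, 63), (74, 210, 132), (76,
[... 623 characters left out ...]
, 191), (-58, 191), (-60, 190), (-62, 191), (-64, 191)]
x-
[(-90, 193, 174), (-88, 192, 174), (-86, 192, 175), (-84, 193, 175), (-82, 194, 175), (-80, 195, 174), (-78, 197, 172), (-76, 195, 153), (-74, 193, 104), (-72, 198, 45), (-70, 207, 13), (-68, 212, 7), (-66, 205, 13), (-64, 188, 26), (-62, 164, 37), (-60, 139, 43), (-58, 124, 45), (-56, 119, 45), (-54, 118, 45), (-52, 118, 45)]
x+
[(50, 119, 43), (52, 117, 43), (54, 114, 44), (56, 114, 45), (58, 123, 45), (60, 147, 41), (62, 175, 31), (64, 195, 21), (66, 207, 17), (68, 212, 28), (70, 213, 59), (72, 213, 102), (74, 212, 136), (76, 212, 151), (78, 211, 154), (80, 209, 155), (82, 205, 155), (84, 198, 156), (86, 190, 156), (88, 183, 156)]
```

View pics/r.png

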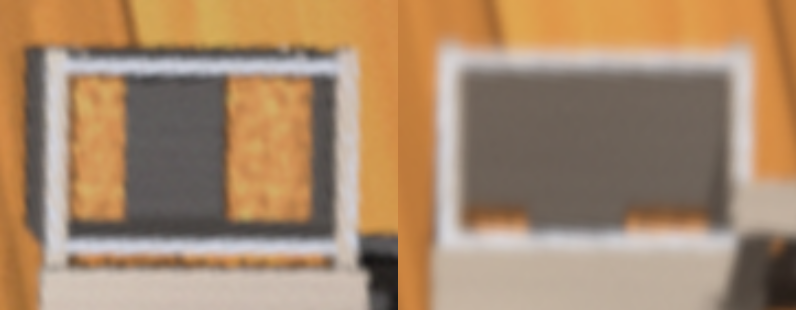

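The rectified views show the rim walls and rails square to my axes at -11.7°. The nest centre comes out at about (0.560, -0.112) from both views. Now turn and move over the box.

Call:
{"fn": "arm_command", "kwargs": {"plan": [{"grip":1,"slide":[0,0,0],"spin":-0.7},{"grip":1,"slide":[0,0,0],"spin":-1},{"grip":1,"slide":[0,0,0],"spin":-1},{"grip":1,"slide":[0,0,0],"spin":-1},{"grip":1,"slide":[0,0,0],"spin":-1},{"grip":1,"slide":[0,0,0],"spin":-1},{"grip":1,"slide":[0,0,0],"spin":-1}]}}

```text
time: 16.73
tool_pos: [0.4435, 0.1991, 0.2005]
ee_rot: [-3.141, 0.001, 0.756]
wrist_force: [0.4, 0.2, -2.1]
width: 0.0395
finger_force: 30.0
```

Call:
{"fn": "arm_command", "kwargs": {"plan": [{"grip":1,"slide":[0,0,0],"spin":-1},{"grip":1,"slide":[0,0,0],"spin":-1},{"grip":1,"slide":[0,0,0],"spin":-1},{"grip":1,"slide":[0,0,0],"spin":-1},{"grip":1,"slide":[0,0,0],"spin":-1},{"grip":1,"slide":[0,0,0],"spin":-1},{"grip":1,"slide":[0,0,0],"spin":-1},{"grip":1,"slide":[0,0,0],"spin":0}]}}

```text
time: 17.73
tool_pos: [0.4436, 0.1991, 0.2006]
ee_rot: [-3.141, 0.001, 1.363]
wrist_force: [0.9, -0.2, -3.4]
width: 0.0397
finger_force: 30.0
```

```bash
python3 -c "
from h import *
rel(.5597,-.1119,.202,78.3)"
```

```text
tool_pos [0.4436 0.1991 0.2006] rpy [-1.7995e+02  3.0000e-02  7.8100e+01] slide [-0.5608  0.3555 -0.0028] spin -0.039 F [ 0.9 -0.2 -3.4] w 0.0397 30.0 q6 [0.31 0.51] t 17.725
```

Call:
{"fn": "arm_command", "kwargs": {"plan": [{"grip":1,"slide":[-0.03,0.02,0],"spin":0},{"grip":1,"slide":[-0.06,0.038,0],"spin":0},{"grip":1,"slide":[-0.07,0.044,0],"spin":0},{"grip":1,"slide":[-0.07,0.044,0],"spin":0},{"grip":1,"slide":[-0.07,0.044,0],"spin":0},{"grip":1,"slide":[-0.07,0.044,0],"spin":0},{"grip":1,"slide":[-0.07,0.044,0],"spin":0},{"grip":1,"slide":[-0.06,0.038,0],"spin":0},{"grip":1,"slide":[-0.04,0.025,0],"spin":0},{"grip":1,"slide":[-0.02,0.014,0],"spin":0}]}}

```text
time: 18.98
tool_pos: [0.5602, -0.1127, 0.2007]
ee_rot: [-3.141, -0.0, 1.362]
wrist_force: [-1.1, 0.2, -3.4]
width: 0.0399
finger_force: 30.0
```

Call:
{"fn": "arm_command", "kwargs": {"plan": [{"grip":1,"slide":[0,0,0.02],"spin":0},{"grip":1,"slide":[0,0,0.03],"spin":0},{"grip":1,"slide":[0,0,0],"spin":0}]}}

```text
time: 19.35
tool_pos: [0.5586, -0.1097, 0.1733]
ee_rot: [-3.136, -0.001, 1.366]
wrist_force: [-0.0, -0.5, -2.3]
width: 0.0398
finger_force: 30.0
```

```bash
python3 -c "
from h import *
from bench import snapshot
rel(.5597,-.1119,.069,78.3)
s=snapshot('side');t=snapshot('top')
cv2.imwrite('pics/g4.png',np.hstack([cv2.resize(t[140:260,280:400],(400,400))[:,:,::-1],cv2.resize(s[170:290,200:320],(400,400))[:,:,::-1]]))
"
```

```text
tool_pos [ 0.5586 -0.1097  0.1733] rpy [-1.797e+02 -5.000e-02  7.824e+01] slide [-0.0039  0.0041  0.2085] spin -0.011 F [-0.  -0.5 -2.3] w 0.0398 30.0 q6 [-0.29 -0.09] t 19.35
```

View pics/g4.png

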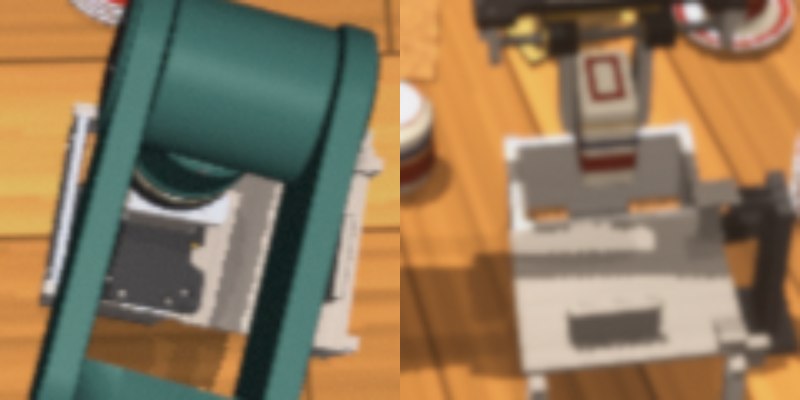

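The side crop shows the caddy upright at (607,110), hanging over the box opening, with the gap between the cork blocks below at (598,212). I'll lower it in stages.

Call:
{"fn": "arm_command", "kwargs": {"plan": [{"grip":1,"slide":[0,0,0.03],"spin":0},{"grip":1,"slide":[0,0,0.03],"spin":0},{"grip":1,"slide":[0,0,0.03],"spin":0},{"grip":1,"slide":[0,0,0.03],"spin":0},{"grip":1,"slide":[0,0,0.02],"spin":0},{"grip":1,"slide":[0,0,0.02],"spin":0},{"grip":1,"slide":[0,0,0],"spin":0},{"grip":1,"slide":[0,0,0],"spin":0}]}}

```text
time: 20.45
tool_pos: [0.5605, -0.1113, 0.0965]
ee_rot: [3.141, -0.0, 1.364]
wrist_force: [0.4, 0.3, -2.7]
width: 0.0399
finger_force: 30.0
```

```bash
python3 -c "
from h import *
rel(.5597,-.1119,.0675,78.3)"
```

```text
tool_pos [ 0.5605 -0.1113  0.0965] rpy [179.94  -0.    78.16] slide [-0.0015 -0.0015  0.058 ] spin -0.028 F [ 0.4  0.3 -2.7] w 0.0399 30.0 q6 [-0.3  -0.09] t 20.45
```

Call:
{"fn": "arm_command", "kwargs": {"plan": [{"grip":1,"slide":[-0.001,-0.001,0.01],"spin":0},{"grip":1,"slide":[0,0,0.01],"spin":0},{"grip":1,"slide":[0,0,0.008],"spin":0},{"grip":1,"slide":[0,0,0.006],"spin":0},{"grip":1,"slide":[0,0,0],"spin":0}]}}

```text
time: 21.08
tool_pos: [0.5593, -0.1115, 0.0785]
ee_rot: [-3.141, -0.0, 1.364]
wrist_force: [-0.1, 0.3, -2.5]
width: 0.0395
finger_force: 30.0
```

Call:
{"fn": "arm_command", "kwargs": {"plan": [{"grip":1,"slide":[0,0,0.006],"spin":0},{"grip":1,"slide":[0,0,0.006],"spin":0},{"grip":1,"slide":[0,0,0],"spin":0}]}}

```text
time: 21.45
tool_pos: [0.5593, -0.1115, 0.0726]
ee_rot: [-3.141, -0.0, 1.364]
wrist_force: [0.6, 0.1, -2.0]
width: 0.04
finger_force: 30.0
```

Now below the block tops with no contact force, so I'll go on to the floor.

Call:
{"fn": "arm_command", "kwargs": {"plan": [{"grip":1,"slide":[0,0,0.004],"spin":0},{"grip":1,"slide":[0,0,0.003],"spin":0},{"grip":1,"slide":[0,0,0],"spin":0}]}}

```text
time: 21.82
tool_pos: [0.5594, -0.1116, 0.0692]
ee_rot: [-3.141, -0.0, 1.364]
wrist_force: [0.0, 0.5, -2.2]
width: 0.0399
finger_force: 30.0
```

Call:
{"fn": "arm_command", "kwargs": {"plan": [{"grip":1,"slide":[0,0,0.003],"spin":0},{"grip":1,"slide":[0,0,0],"spin":0}]}}

```text
time: 22.08
tool_pos: [0.5595, -0.1116, 0.0678]
ee_rot: [-3.141, -0.0, 1.364]
wrist_force: [-1.4, -0.4, -2.8]
width: 0.0397
finger_force: 30.0
```

Call:
{"fn": "arm_command", "kwargs": {"plan": [{"grip":1,"slide":[0,0,0.002],"spin":0},{"grip":1,"slide":[0,0,0],"spin":0}]}}

```text
time: 22.32
tool_pos: [0.5597, -0.1117, 0.0672]
ee_rot: [3.141, -0.0, 1.364]
wrist_force: [0.2, -0.6, -2.3]
width: 0.0398
finger_force: 30.0
```

Call:
{"fn": "arm_command", "kwargs": {"plan": [{"grip":1,"slide":[0,0,0.002],"spin":0},{"grip":1,"slide":[0,0,0],"spin":0}]}}

```text
time: 22.58
tool_pos: [0.5597, -0.1117, 0.0671]
ee_rot: [3.141, 0.0, 1.364]
wrist_force: [-3.1, 0.8, 4.3]
width: 0.0401
finger_force: 30.0
```

Seated at TCP z 0.067, as expected. Release partly and rise.

Call:
{"fn": "arm_command", "kwargs": {"plan": [{"grip":-0.5,"slide":[0,0,0],"spin":0},{"grip":-0.5,"slide":[0,0,0],"spin":0},{"grip":-0.5,"slide":[0,0,0],"spin":0},{"grip":-0.5,"slide":[0,0,0],"spin":0},{"grip":-0.5,"slide":[0,0,-0.02],"spin":0},{"grip":-0.5,"slide":[0,0,-0.04],"spin":0},{"grip":-0.5,"slide":[0,0,-0.06],"spin":0},{"grip":-0.5,"slide":[0,0,-0.08],"spin":0},{"grip":-0.5,"slide":[0,0,-0.08],"spin":0},{"grip":1,"slide":[0,0,0],"spin":0}]}}

```text
time: 23.82
tool_pos: [0.5617, -0.1122, 0.2114]
ee_rot: [3.132, 0.001, 1.364]
wrist_force: [1.2, -1.4, -0.0]
width: 0.0638
finger_force: 0.0
```

```bash
python3 - <<'E'
from h import *
from bench import snapshot
s=snapshot('side');t=snapshot('top')
cv2.imwrite('pics/side2.png',s[:,:,::-1]);cv2.imwrite('pics/top2.png',t[:,:,::-1])
c0=np.array([.5597,-.1119]); th=np.radians(-11.7); ex=np.array([np.cos(th),np.sin(th)]); ey=np.array([-ex[1],ex[0]])
def nf(P): d=np.array(P[:2])-c0; return d@ex, d@ey
# caddy red frame in side view, on z=.09
h=cv2.cvtColor(s,cv2.COLOR_RGB2HSV); u0,v0=proj('side',[*c0,.09]); print('pred',u0,v0)
m=((h[...,0]<9)|(h[...,0]>165))&(h[...,1]>100)&(h[...,2]>60)
y0,x0=int(v0)-9,int(u0)-12; ys,xs=np.nonzero(m[y0:y0+20,x0:x0+25]); print(len(xs))
u,v=(xs.min()+xs.max())/2+x0,(ys.min()+ys.max())/2+y0; print(u,v,'caddy nest mm',np.array(nf(onz('side',u,v,.09)))*1e3)
for p in [(752,163),(741,241)]: print('tab nest',nf(onz('top',*T(*p),.139)))
x,y=c0+(-.005)*ex-.185*ey; print(x,y); rel(x,y,.2,78.3)
cv2.imwrite('pics/g5.png',cv2.resize(s[170:290,200:320],(480,480))[:,:,::-1])
E
```

```text
pred 261.47444075699235 224.38016059254167
41
261.5 224.5 caddy nest mm [ 0.01103753 -0.40315835]
tab nest (np.float64(0.01774493376168692), np.float64(-0.15378384457367875))
tab nest (np.float64(-0.04387433064204023), np.float64(-0.15353874682374682))
0.5172882363059363 -0.29204228348824407
tool_pos [ 0.5596 -0.1116  0.2062] rpy [179.95   0.    78.16] slide [-0.3705 -0.0088  0.0125] spin -0.027 F [ 0.   0.4 -1.5] w 0.0558 0.0 q6 [-0.3  -0.09] t 23.925
```

View pics/g5.png

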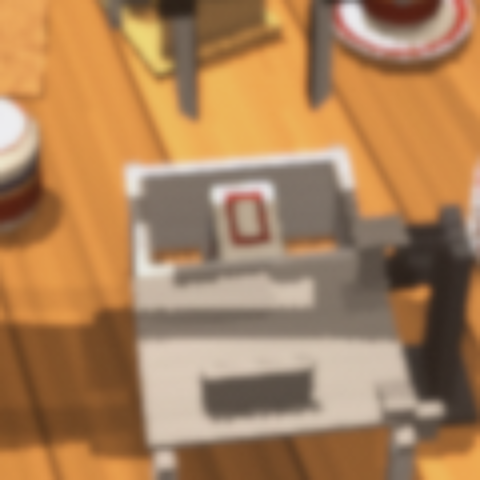

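The picture shows the caddy seated at (247,218), low in the nest with the cork blocks on each side. It measures 0 mm off in both axes. Now I'll close the fingers, move behind the tab and descend.

Call:
{"fn": "arm_command", "kwargs": {"plan": [{"grip":1,"slide":[-0.037,-0.002,0],"spin":0},{"grip":1,"slide":[-0.037,-0.002,0],"spin":0},{"grip":1,"slide":[-0.037,-0.002,0],"spin":0},{"grip":1,"slide":[-0.037,-0.002,0],"spin":0},{"grip":1,"slide":[-0.037,-0.002,0],"spin":0},{"grip":1,"slide":[-0.037,-0.002,0],"spin":0},{"grip":1,"slide":[-0.037,-0.002,0],"spin":0},{"grip":1,"slide":[-0.037,-0.002,0],"spin":0},{"grip":1,"slide":[-0.037,-0.002,0],"spin":0},{"grip":1,"slide":[-0.037,-0.002,0],"spin":0}]}}

```text
time: 25.18
tool_pos: [0.5115, -0.2918, 0.2059]
ee_rot: [3.142, -0.0, 1.364]
wrist_force: [-0.8, 0.1, 0.8]
width: 0.0004
finger_force: 0.0
```

Call:
{"fn": "arm_command", "kwargs": {"plan": [{"grip":1,"slide":[0,0,0.03],"spin":0},{"grip":1,"slide":[0,0,0.04],"spin":0},{"grip":1,"slide":[0,0,0.04],"spin":0},{"grip":1,"slide":[0,0,0.025],"spin":0},{"grip":1,"slide":[0,0,0],"spin":0}]}}

```text
time: 25.8
tool_pos: [0.5112, -0.2897, 0.1366]
ee_rot: [-3.139, -0.002, 1.365]
wrist_force: [-0.4, 0.0, 0.1]
width: 0.0003
finger_force: 0.0
```

```bash
python3 - <<'E'
from h import *
x,y=.5597-.013*.979-.1537*.203, -.1119+.013*.203-.1537*.979; rel(x,y,.137,78.3)
E
```

```text
tool_pos [ 0.5112 -0.2897  0.1366] rpy [-1.7983e+02 -9.0000e-02  7.8190e+01] slide [ 0.0605 -0.0032 -0.0007] spin -0.022 F [-0.4  0.   0.1] w 0.0003 0.0 q6 [-0.61 -0.41] t 25.8
```

Call:
{"fn": "arm_command", "kwargs": {"plan": [{"grip":1,"slide":[0.015,0,0],"spin":0},{"grip":1,"slide":[0.012,0,0],"spin":0},{"grip":1,"slide":[0.006,0,0],"spin":0},{"grip":1,"slide":[0.006,0,0],"spin":0},{"grip":1,"slide":[0.006,0,0],"spin":0},{"grip":1,"slide":[0.006,0,0],"spin":0},{"grip":1,"slide":[0.006,0,0],"spin":0}]}}

```text
time: 26.68
tool_pos: [0.5173, -0.2648, 0.1388]
ee_rot: [3.141, 0.004, 1.363]
wrist_force: [-1.3, -5.9, 0.2]
width: 0.0008
finger_force: 2.8
```

Call:
{"fn": "arm_command", "kwargs": {"plan": [{"grip":1,"slide":[0.01,0,0],"spin":0},{"grip":1,"slide":[0.01,0,0],"spin":0},{"grip":1,"slide":[0.01,0,0],"spin":0},{"grip":1,"slide":[0.01,0,0],"spin":0},{"grip":1,"slide":[0.01,0,0],"spin":0}]}}

```text
time: 27.3
tool_pos: [0.5224, -0.2405, 0.1388]
ee_rot: [3.141, 0.005, 1.363]
wrist_force: [-1.2, -5.7, 0.4]
width: 0.0005
finger_force: 3.0
```

Call:
{"fn": "arm_command", "kwargs": {"plan": [{"grip":1,"slide":[0.01,0,0],"spin":0},{"grip":1,"slide":[0.01,0,0],"spin":0},{"grip":1,"slide":[0.01,0,0],"spin":0},{"grip":1,"slide":[0.01,0,0],"spin":0},{"grip":1,"slide":[0.01,0,0],"spin":0},{"grip":1,"slide":[0.01,0,0],"spin":0},{"grip":1,"slide":[0.01,0,0],"spin":0}]}}

```text
time: 28.18
tool_pos: [0.5297, -0.2062, 0.1388]
ee_rot: [3.141, 0.005, 1.363]
wrist_force: [-0.9, -6.3, -0.5]
width: 0.0005
finger_force: 3.0
```

Call:
{"fn": "arm_command", "kwargs": {"plan": [{"grip":1,"slide":[0.005,0,0],"spin":0},{"grip":1,"slide":[0.005,0,0],"spin":0},{"grip":1,"slide":[0.005,0,0],"spin":0},{"grip":1,"slide":[0.005,0,0],"spin":0}]}}

```text
time: 28.68
tool_pos: [0.5312, -0.1989, 0.1388]
ee_rot: [3.141, 0.009, 1.362]
wrist_force: [-3.2, -11.0, -0.7]
width: 0.0003
finger_force: 5.8
```

Call:
{"fn": "arm_command", "kwargs": {"plan": [{"grip":1,"slide":[0.005,0,0],"spin":0},{"grip":1,"slide":[0.005,0,0],"spin":0}]}}

```text
time: 28.92
tool_pos: [0.5322, -0.1945, 0.1388]
ee_rot: [3.141, 0.01, 1.361]
wrist_force: [-2.1, -13.1, -0.6]
width: 0.0003
finger_force: 6.4
```

The catch ramp is engaged. I'll continue in small steps.

Call:
{"fn": "arm_command", "kwargs": {"plan": [{"grip":1,"slide":[0.005,0,0],"spin":0},{"grip":1,"slide":[0.005,0,0],"spin":0},{"grip":1,"slide":[0.005,0,0],"spin":0}]}}

```text
time: 29.3
tool_pos: [0.5341, -0.1854, 0.1388]
ee_rot: [3.141, 0.006, 1.362]
wrist_force: [-1.3, -7.1, -1.5]
width: 0.0004
finger_force: 4.1
```

Call:
{"fn": "arm_command", "kwargs": {"plan": [{"grip":1,"slide":[0.005,0,0],"spin":0},{"grip":1,"slide":[0.005,0,0],"spin":0}]}}

```text
time: 29.55
tool_pos: [0.5351, -0.1803, 0.1388]
ee_rot: [3.141, 0.006, 1.362]
wrist_force: [-1.3, -8.0, 0.5]
width: 0.0004
finger_force: 3.6
```

Call:
{"fn": "arm_command", "kwargs": {"plan": [{"grip":1,"slide":[0.004,0,0],"spin":0},{"grip":1,"slide":[0.004,0,0],"spin":0}]}}

```text
time: 29.8
tool_pos: [0.5363, -0.1749, 0.1387]
ee_rot: [3.141, 0.003, 1.363]
wrist_force: [-0.4, -5.6, 1.2]
width: 0.0004
finger_force: 2.7
```

Call:
{"fn": "arm_command", "kwargs": {"plan": [{"grip":1,"slide":[0.003,0,0],"spin":0},{"grip":1,"slide":[0.003,0,0],"spin":0}]}}

```text
time: 30.05
tool_pos: [0.5367, -0.1731, 0.1388]
ee_rot: [3.141, 0.006, 1.363]
wrist_force: [-2.1, -9.9, -0.2]
width: 0.0005
finger_force: 5.0
```

Call:
{"fn": "arm_command", "kwargs": {"plan": [{"grip":1,"slide":[0.003,0,0],"spin":0},{"grip":1,"slide":[0,0,0],"spin":0}]}}

```text
time: 30.3
tool_pos: [0.5367, -0.173, 0.1388]
ee_rot: [3.141, 0.009, 1.362]
wrist_force: [-2.8, -10.7, -0.4]
width: 0.0002
finger_force: 5.7
```

Call:
{"fn": "arm_command", "kwargs": {"plan": [{"grip":1,"slide":[0.004,0,0],"spin":0},{"grip":1,"slide":[0,0,0],"spin":0}]}}

```text
time: 30.55
tool_pos: [0.5367, -0.1729, 0.1389]
ee_rot: [3.141, 0.012, 1.361]
wrist_force: [-3.4, -16.0, -0.7]
width: 0.0007
finger_force: 7.9
```

Call:
{"fn": "arm_command", "kwargs": {"plan": [{"grip":1,"slide":[0.004,0,0],"spin":0},{"grip":1,"slide":[0,0,0],"spin":0}]}}

```text
time: 30.8
tool_pos: [0.5367, -0.1728, 0.1389]
ee_rot: [3.141, 0.016, 1.36]
wrist_force: [-5.4, -20.3, -0.9]
width: 0.0003
finger_force: 10.0
```

Call:
{"fn": "arm_command", "kwargs": {"plan": [{"grip":1,"slide":[0.004,0,0],"spin":0},{"grip":1,"slide":[0,0,0],"spin":0}]}}

```text
time: 31.05
tool_pos: [0.5367, -0.1727, 0.1389]
ee_rot: [3.141, 0.02, 1.359]
wrist_force: [-4.9, -24.3, -1.4]
width: 0.0005
finger_force: 12.1
```

The gate holds firm at 25 N, so it's on the rubber stop. I'll back off, rise and check.

Call:
{"fn": "arm_command", "kwargs": {"plan": [{"grip":1,"slide":[-0.01,0,0],"spin":0},{"grip":1,"slide":[-0.02,0,0],"spin":0},{"grip":1,"slide":[-0.04,0,0],"spin":0},{"grip":1,"slide":[-0.05,0,0],"spin":0},{"grip":1,"slide":[-0.04,0,-0.04],"spin":0},{"grip":1,"slide":[-0.04,0,-0.08],"spin":0},{"grip":1,"slide":[-0.04,0,-0.08],"spin":0},{"grip":1,"slide":[-0.04,0,-0.06],"spin":0},{"grip":1,"slide":[0,0,0],"spin":0},{"grip":1,"slide":[0,0,0],"spin":0}]}}

```text
time: 32.3
tool_pos: [0.5096, -0.2992, 0.2667]
ee_rot: [-3.139, -0.002, 1.365]
wrist_force: [0.4, 0.9, -0.6]
width: 0.0001
finger_force: 0.0
```

```bash
python3 - <<'E'
from h import *
from bench import snapshot
s=snapshot('side');t=snapshot('top')
s0=cv2.imread('pics/side0.png')[:,:,::-1]
cv2.imwrite('pics/g6.png',np.hstack([cv2.resize(a[180:300,220:340],(400,400))[:,:,::-1] for a in(s0,s)]))
rel(.5,-.2,.2)
E
```

```text
tool_pos [ 0.5095 -0.2987  0.266 ] rpy [-1.7979e+02 -1.3000e-01  7.8220e+01] slide [ 0.1891 -0.0583  0.1327] spin None F [ 0.5 -0.8 -0.7] w 0.0007 0.0 q6 [-0.63 -0.42] t 32.4
```

View pics/g6.png

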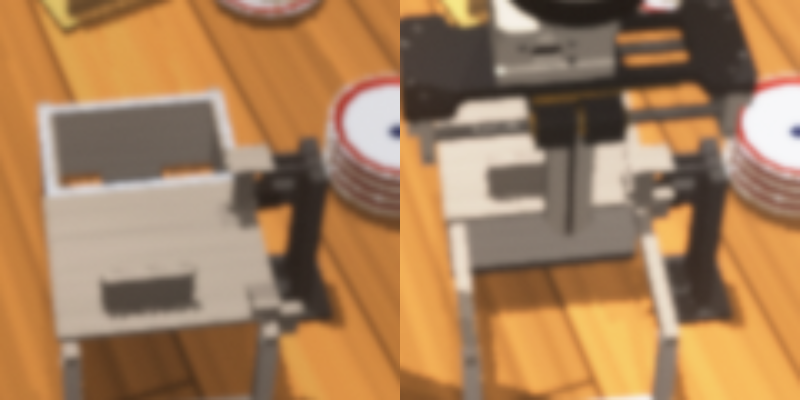

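The picture compares before and after: the gate is fully shut over the box and the saucers are unmoved. The catch paddle sits at the same place, (250,158) before and (650,158) now, so it is down behind the lug. Handing in.

```bash
python3 -c "
from bench import ticket
print(ticket.close_job())"
```

```text
the job is handed in; nothing more can be done
None
```

The caddy is seated upright in the nest, the gate is shut on its rubber stop with the catch down as far as the last picture shows, the other ware I could see was undisturbed, and the job was handed in at about 32 s without a verdict returned.

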